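# Raise the organiser lid half-way and roll the drive slider-up

### The job

Raise the organiser box's ajar lid to about 50 degrees and leave it standing there, never past 60, where its stay would give. Then, reaching in under the lid with light pressure, roll the round drive along the floor of its bay, without lifting it, until its thumb slider faces straight up, and leave it resting so. Leave the other things in the drawer where they are.

Things in the scene. Friction and masses are not known exactly. Their poses are not given: they have to be found in the camera images.
- tray: Fixed grey organiser box, 170 (x) x 180 (y) x 54 mm. Origin: centre of its underside. Its +y wall carries the lid hinge, its -y wall is the front (both 54 high, 5 thick); the end walls at +-x are only 14 high, so its ends are open. Inner floor 4 above the underside. A rib 12 high along x at y = +34 parts a rear compartment from the front bay (y -85 to +32).
- lid (a joint): Lid angle in rad: 0 closed and level, growing as the front edge rises; starts ajar. The hinge is stiff (2 to 3 N at the tab) and the lid stays where left. At 50 degrees (0.87) it still slants over the whole bay.
- lid_hinge (a point): Middle of the lid's hinge axis, 55 mm above the box's underside at box y = +90; x along the axis (the box's x). It turns with the lid: the flat lid, 170 wide and 5 thick (0 to +5 in this z), runs 180 along this -y to its front edge.
- lid_tab (a point): Centre of the grip tab in the middle of the lid's front edge, 200 mm from the hinge axis. The tab is 30 wide (along the hinge), 12 thick and stands 38 out of the edge; its side faces can be pinched along the hinge direction. Axes as lid_hinge.
- drive: Round metal drive lying in the front bay, its axis (its x) along the box's x, 130 mm long plus 3 mm end caps. Origin: on its axis at mid-length, 24 above the bay floor. It rolls on two dark rubber bumpers of diameter 48, from 35 to 65 either side of the middle; the metal waist between has diameter 35. Its y and z mean nothing: see slider. About 150 g.
- slider: The drive's thumb slider: a ridge 36 x 14 mm on the middle of the waist, top 22.5 from the axis (within the bumpers' radius). Fixed to the drive. Origin: on its axis at mid-length; x along the axis; z points out through the ridge, so z is up when the slider faces up. Starts facing the front wall, level or downwards. Each end cap has a dark port on the same side of the axis.
- bamboo: Bystander, loose (sizes in mm): bamboo-cased drive, 85 x 30 x 14, with a metal plug at one end; lies in the box's rear compartment behind the low rib. Origin: centre of its underside; x along its length.
- greenstick: Bystander, loose (sizes in mm): lime-green plastic slide-out stick, 70 x 24 x 12, beside the box's -x end. Origin: centre of its underside; x along its length.
- fingerprint: Bystander, loose (sizes in mm): black fingerprint-reader drive, 78 x 28 x 13, beside the box's +x end. Origin: centre of its underside; x along its length.
- notes: Bystander, loose (sizes in mm): square pad of notes, 76 x 76 x 17, before the box's front wall. Origin: centre of its underside; x along its length.
- hub: Bystander, loose (sizes in mm): flat aluminium hub, 100 x 36 x 18, off the box's front corner. Origin: centre of its underside; x along its length.
- tape: Bystander, loose (sizes in mm): roll of tape lying flat, diameter 68, height 24, behind the hinge wall. Origin: centre of its underside.
- stapler: Bystander, loose (sizes in mm): small stapler, 110 x 30 x 32, behind the hinge wall. Origin: centre of its underside; x along its length.
Mind the look-alikes: they are no part of the job. Leave any orange look-alike of the drive alone.

How it is judged (in metres and radians):
On the way, in this order (a step that is already met when the one before it is completed fails the run):
1. the lid stands at about 50 degrees (42 to 58) (value of joint lid between 0.74 and 1.01 rad), for 0.3 s.
2. the drive has been rolled until its slider faces up (within 15 degrees), on the bay floor (angle between slider's own z axis and vertical below 0.26 rad and z of drive in the frame of tray below 0.033 m and y of drive in the frame of tray below 0.04 m), for 0.2 s.
At the end, for the whole second after the job is handed in: The lid stands at 50 degrees, within 8 either way; the drive rests on the floor of the front bay with its thumb slider facing up within 15 degrees (all of step 1 and all of step 2 and linear speed of drive below 0.01 m/s and angular speed of drive below 0.3 rad/s); the robot touches nothing.
It fails at once if the lid is raised past 62 degrees (value of joint lid above 1.085 rad).
It fails at once if the drive is lifted off the bay floor by more than 12 mm (z of drive in the frame of tray above 0.04 m).
It fails at once if the drive is pressed with more than 40 N (contact force between the fingers and drive above 40 N).
It fails at once if another thing in the drawer is shifted by more than 30 mm (distance of any of bamboo, greenstick, fingerprint, notes, hub, tape, stapler from where it was at the start of the episode above 0.03 m).
It also fails if it takes over 67 s, if anything falls off the work surface, if the arm or the gripper's body presses on something with over 40 N, if the wrist force passes 120 N, or if a joint passes its speed limit or range.

### The arm

A 6-joint arm with a two-finger parallel gripper is mounted at the origin on the work surface. World frame = base frame: x ahead of the robot, y to its left, z up, the work surface at z = 0. Lengths are in m, angles in degrees, forces in N, time in s.
With the tool pointing down it reaches from about 0.375 to 0.9 m from the base axis. Payload 3.1 kg.
Tool frame: the origin (TCP) lies on the centre line of the jaws, within the pads' length; the fingertips stand 19 mm ahead of it and the grasp point (between the pads) is the TCP (tips_ahead is the distance from the TCP to the fingertips, in m); z points along the fingers, y is the line along which they close (so a half turn about z gives the same grasp; the last joint's range is limited). The gripper opens to 87 mm and grips with 3 to 60 N. Pads are 19 mm wide; open, the fingers measure 117 mm over their backs; the gripper's body (75 mm by 190 mm) begins 51 mm behind the grasp point.
Start: joints at [65.174, 30.224, 82.088, -0, 67.689, -10.227], TCP at [0.157, 0.605, 0.242] pointing down, gripper open.
Joint ranges: [-176.69, 176.69], [-43.24, 126.21], [12.49, 139.97], [-82, 262], [0, 151.66], [-163.58, 163.58]. Speed limits (degrees/s): [159.86, 159.86, 180, 180, 180, 180].

### API

Orientations are given as a 3x3 rotation matrix whose columns are the frame's x, y, z axes.
In Python, from rig import read_state, capture, hand_in, trace, landmark_of, tips_ahead gives the robot as it stands.
- The arm moves only by the shell command python3 -m jog 'ROWS'. ROWS is JSON, a list of rows, each an object of numbers: "tx", "ty", "tz": the shift along the tool's x, y, z in cm; "roll": the turn about the tool's z in rad; "jaw": the opening, from 0 (shut) to 1 (fully open). A call has 1 to 8 rows; each row shifts and turns the commanded pose from where the row before left it, along the tool's axes as they then stand; what a row does not reach is not made up. A row lasts 1/10 s, in which the tool goes at most 50 mm and 8.59 degrees, less where a joint would pass 70% of its speed; a pose out of reach is approached as far as the arm can. A call with a gripper value outside its range is refused whole. The fingers move at their own pace and stop on an object; the grip force is fixed at half the most. Time passes only in rows, so rows that do not move let the fingers close. It gives the time, the measured TCP pose, the force, the opening and the grip force at its end, in the units of the state.
- read_state(): the state, without advancing time (a new reading comes with each control period).
- capture(name): name is "scene" or "top" or "wrist"; returns a dict with "img" (480x640x3 uint8, red, green, blue), "vertical_fov" (degrees; the focal length in pixels is half the picture's height over the tangent of half this angle, whatever the lens; pixels are square), "cx", "cy" (the principal point, pixels), "cam_to_world" (4x4, takes a point from camera to world coordinates); the wrist camera has in their place "tool_from_camera" (4x4, takes a point from camera to tool coordinates, whose origin is the TCP and whose axes are the flange's). Camera axes: x right, y up, looking along -z (the intrinsics and any distortion apply to the point x, -y, -z); pixel columns grow to the right and rows downward; lengths in m; the calibration is good to about 2 mm. A picture is of the moment at which its call begins: read the wrist's pose just before it. There is no depth.
- hand_in(): hands the job in; it is judged then, once.
Trained networks look in the newest picture that a camera, given by its name, has taken for a name from the list of things; names that differ only in an ending like _2 or _b are one class to them, and where a whole thing is asked for, a point or a joint stands for the part that bears it (a point fixed in the world has none). Each returns a list of dicts, best first, with "p" (0 to 1); they miss things now and then, are a little off and sometimes report something else, mostly with a low value. They report only what shows in the picture. A call takes as long as a camera call. They do not tell look-alikes from the thing itself.
- trace(camera, thing): "pixels" (480x640 bool, what is visible of it) and "bbox" ([left, top, width, height] in pixels, round what is visible of it).
- landmark_of(camera, thing): "point" ([row, column] in pixels: a listed point, or the origin of a listed thing).
The state is a dict: "time_s": time; "joint_positions": joint angles; "qvel": joint speeds; "tau": joint torques, N m; "position": TCP position; "tcp_rot": TCP orientation; "force": force on the tool from outside, world axes, zero at the start; "moment": the same for the moment, N m; "opening": opening from 0.0 (shut) to 1.0 (fully open); "grasp_force": force on a finger pad.
Only numpy, scipy, OpenCV 4.12 (cv2) and the standard library are available. Lean on these libraries where they do the work, as an engineer would, in place of code of your own. Each camera call takes 0.05 s, during which the arm holds its last target. There are 200 camera calls.

## Working session

There is one attempt and no reset: what is moved stays moved. The work goes in short steps, Python scripts to look and compute and a shell command to move; the robot and the scene stay as the last step left them, time stands still between calls to the robot, and variables do not carry over. Pictures are saved under pics/ and viewed, at most 10 in all, crops included, and the job is handed in when it is done.

```bash
ls; mkdir -p pics; cat > h.py <<'E'
import numpy as np, cv2
from rig import *
def cam(c):
    f=240/np.tan(np.radians(c["vertical_fov"]/2)); return f
def ray(c,rc,T):
    f=cam(c); d=np.array([(rc[1]-c["cx"])/f,-(rc[0]-c["cy"])/f,-1.]); return T[:3,3],T[:3,:3]@d
def onz(c,rc,z,T=None):
    o,d=ray(c,rc,c["cam_to_world"] if T is None else T); return o+d*(z-o[2])/d[2]
def proj(c,p,T=None):
    T=c["cam_to_world"] if T is None else T
    q=T[:3,:3].T@(np.asarray(p)-T[:3,3]); f=cam(c); return np.array([c["cy"]-f*q[1]/-q[2], c["cx"]+f*q[0]/-q[2]])
def save(n,img): cv2.imwrite("pics/"+n+".png",np.ascontiguousarray(img[:,:,::-1]))
E
python3 - <<'E'
from h import *
np.set_printoptions(precision=3,suppress=True)
for n in ["scene","top"]:
    c=capture(n); T=np.array(c["cam_to_world"]); c["cam_to_world"]=T
    save(n,c["img"]); print(n,{k:v for k,v in c.items() if k not in("img","cam_to_world")},T.tolist())
    np.save(n+".npy",c,allow_pickle=True)
    for t in ["tray","lid","lid_hinge","lid_tab","drive","slider","bamboo","greenstick","fingerprint","notes","hub","tape","stapler"]:
        print(t,[(round(d["p"],2),np.round(d["point"]).tolist()) for d in landmark_of(n,t)][:3],[(round(d["p"],2),d["bbox"]) for d in trace(n,t)][:2])
print(read_state())
E
```

```text
pics
scene {'vertical_fov': 57.176897245698775, 'cx': 316.3647984895116, 'cy': 238.11487692306895} [[0.2236041461781452, -0.6267648025494033, 0.7464362451657541, 1.1869456032136523], [0.9744226206066107, 0.16134978444533982, -0.15641868018106847, -0.16656971659060024], [-0.0223996040609577, 0.762320227558373, 0.6468122821911024, 0.6030989264792627], [0.0, 0.0, 0.0, 1.0]]
tray [(0.66, [260.0, 281.0])] [(0.92, [228.2, 195.3, 118.8, 101.7])]Traceback (most recent call last):
  File "<stdin>", line 8, in <module>
ValueError: it knows: bamboo, drive, fingerprint, greenstick, hub, lid_hinge, lid_tab, notes, slider, stapler, tape, tray
```

```bash
python3 - <<'E'
from h import *
np.set_printoptions(precision=3,suppress=True)
for n in ["scene","top"]:
    c=capture(n); T=np.array(c["cam_to_world"]); c["cam_to_world"]=T
    save(n,c["img"]); print(n,{k:v for k,v in c.items() if k not in("img","cam_to_world")},T.round(3).tolist())
    np.save(n+".npy",c,allow_pickle=True)
    for t in ["tray","lid_hinge","lid_tab","drive","slider"]+(["notes","hub","greenstick","fingerprint"] if n=="top" else []):
        print(t,[(round(d["p"],2),np.round(d["point"],1).tolist()) for d in landmark_of(n,t)][:3],[(round(d["p"],2),d["bbox"]) for d in trace(n,t)][:2] if t in("tray","drive") else "")
print(read_state())
E
```

```text
scene {'vertical_fov': 57.176897245698775, 'cx': 316.3647984895116, 'cy': 238.11487692306895} [[0.224, -0.627, 0.746, 1.187], [0.974, 0.161, -0.156, -0.167], [-0.022, 0.762, 0.647, 0.603], [0.0, 0.0, 0.0, 1.0]]
tray [(0.76, [259.0, 281.6]), (0.44, [245.6, 305.7])] [(0.92, [227.7, 194.1, 117.8, 101.9])]
lid_hinge [(0.62, [204.6, 337.0]), (0.57, [245.7, 236.8]), (0.2, [259.3, 215.4])] 
lid_tab [(0.66, [208.9, 331.3])] 
drive [(0.95, [208.5, 177.1]), (0.66, [246.2, 305.9]), (0.15, [244.9, 235.7])] [(0.73, [295.1, 253.9, 30.1, 23.0]), (0.61, [145.7, 191.1, 65.6, 36.7])]
slider [(0.89, [211.8, 179.6])] 
top {'vertical_fov': 52.6786485880093, 'cx': 321.75046763230927, 'cy': 240.89666584590603} [[-0.012, 0.99, -0.144, 0.397], [-0.999, -0.018, -0.038, -0.052], [-0.04, 0.143, 0.989, 0.959], [0.0, 0.0, 0.0, 1.0]]
tray [(0.71, [242.3, 363.6]), (0.56, [241.5, 305.3])] [(0.76, [296.0, 188.6, 121.8, 98.1])]
lid_hinge [(0.63, [236.9, 413.2])] 
lid_tab [(0.75, [239.1, 308.6])] 
drive [(0.79, [341.0, 474.9]), (0.62, [240.9, 307.8]), (0.41, [198.0, 441.9])] [(0.93, [439.1, 314.6, 72.3, 45.7]), (0.29, [365.7, 167.8, 32.7, 21.0])]
slider [(0.85, [339.3, 477.9])] 
notes [(0.89, [245.3, 260.1])] 
hub [(0.67, [314.4, 285.9])] 
greenstick [(0.81, [175.9, 382.1])] 
fingerprint [(0.63, [311.3, 384.9])] 
{'time_s': 1.15, 'joint_positions': array([ 65.172,  30.223,  82.089,   0.002,  67.69 , -10.227]), 'qvel': array([ 0.011, -0.029,  0.033,  0.017, -0.018,  0.021]), 'tau': array([ -0.   , -44.002, -17.699,   0.063,   0.05 ,   0.   ]), 'position': array([0.157, 0.605, 0.242]), 'tcp_rot': array([[-0.968,  0.252, -0.   ],
       [ 0.252,  0.968, -0.   ],
       [ 0.   , -0.   , -1.   ]]), 'force': array([-0.782, -0.486,  0.597]), 'moment': array([ 0.016,  0.021, -0.033]), 'grasp_force': 0.0, 'opening': 1.0017318119566982}
```

View pics/scene.png

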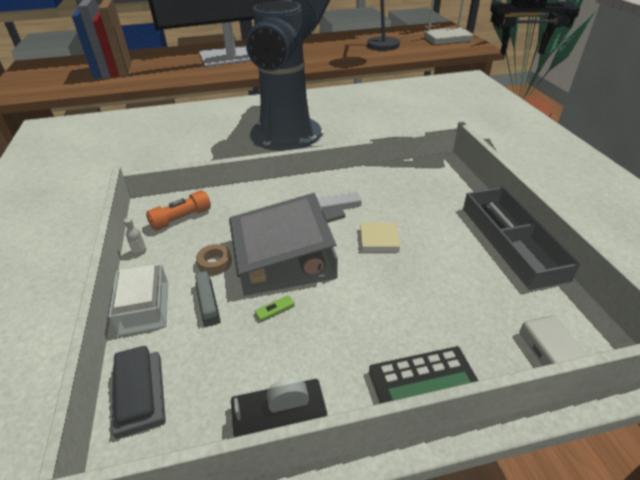

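View pics/top.png

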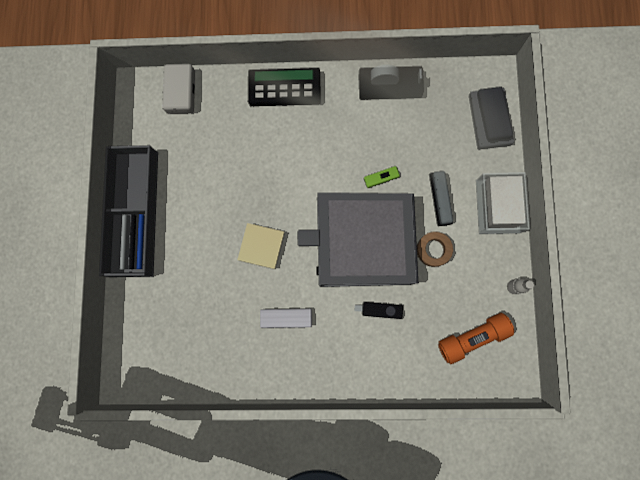

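```bash
python3 - <<'E'
from h import *
from scipy.optimize import minimize
np.set_printoptions(precision=4,suppress=True)
C={n:np.load(n+".npy",allow_pickle=True).item() for n in("scene","top")}
M={}
for n in C:
    C[n]=capture(n); C[n]["cam_to_world"]=np.array(C[n]["cam_to_world"]); M[n]=trace(n,"tray")[0]["pixels"]
def boxes(p):
    x,y,yaw,th=p; c,s=np.cos(yaw),np.sin(yaw); R=np.array([[c,-s,0],[s,c,0],[0,0,1]])
    def bx(a,b): return np.array([[u,v,w] for u in(a[0],b[0]) for v in(a[1],b[1]) for w in(a[2],b[2])])
    L=np.array([[1,0,0],[0,np.cos(th),np.sin(th)],[0,-np.sin(th),np.cos(th)]])
    lid=lambda q:(L@q.T).T+[0,.09,.055]
    P=[bx((-.085,-.09,0),(.085,-.085,.054)),bx((-.085,.085,0),(.085,.09,.054)),bx((-.085,-.09,0),(.085,.09,.014)),
       lid(bx((-.085,-.18,0),(.085,0,.005))),lid(bx((-.015,-.219,-.0035),(.015,-.18,.0085)))]
    return [(R@q.T).T+[x,y,0] for q in P]
S=4
def mask(c,p):
    m=np.zeros((480*S,640*S),np.uint8)
    for q in boxes(p):
        uv=np.array([proj(c,v)[::-1] for v in q]); h=cv2.convexHull(((uv+.5)*S).astype(np.int32)); cv2.fillConvexPoly(m,h,1)
    return cv2.resize(m.astype(np.float32),(640,480),interpolation=cv2.INTER_AREA)
def cost(p): return sum(np.abs(mask(C[n],p)-M[n]).sum() for n in C)
g=onz(C["top"],(241,365),.05); print(g)
best=None
for th in(.2,.4):
    r=minimize(cost,[g[0],g[1],np.pi,th],method="Nelder-Mead",options=dict(initial_simplex=np.array([[g[0],g[1],np.pi,th]]*5)+np.vstack([np.zeros(4),np.diag([.015,.015,.08,.12])]),maxiter=250))
    print(r.x,r.fun,[M[n].sum() for n in M])
    if best is None or r.fun<best.fun: best=r
np.save("tray.npy",best.x)
ims=[]
for n,(r,c0,k) in {"scene":(185,215,4),"top":(175,285,4)}.items():
    im=C[n]["img"].copy(); im=cv2.resize(im[r:r+120,c0:c0+150],None,fx=4,fy=4,interpolation=cv2.INTER_CUBIC)
    m=cv2.resize((mask(C[n],best.x)*255).astype(np.uint8)[r:r+120,c0:c0+150],None,fx=4,fy=4)
    cs,_=cv2.findContours((m>127).astype(np.uint8),0,1)
    if n=="top": cv2.drawContours(im,cs,-1,(255,0,0),1)
    ims.append(im[:, :400] if 0 else im)
save("c1",cv2.resize(ims[0],(750,600)))
gr=cv2.resize(C["scene"]["img"][0:80,470:600],None,fx=3,fy=3)
a=cv2.resize(ims[1],(400,320)); out=np.zeros((320,800,3),np.uint8); out[:,:400]=a; out[:240,400:790]=gr
save("c2",out)
E
```

```text
[ 0.527  -0.0987  0.05  ]
[ 0.5319 -0.0999  3.1534  0.1479] 1180.3125 [np.int64(7989), np.int64(9580)]
[ 0.5323 -0.0999  3.1528  0.1457] 1180.5 [np.int64(7989), np.int64(9580)]
```

View pics/c1.png

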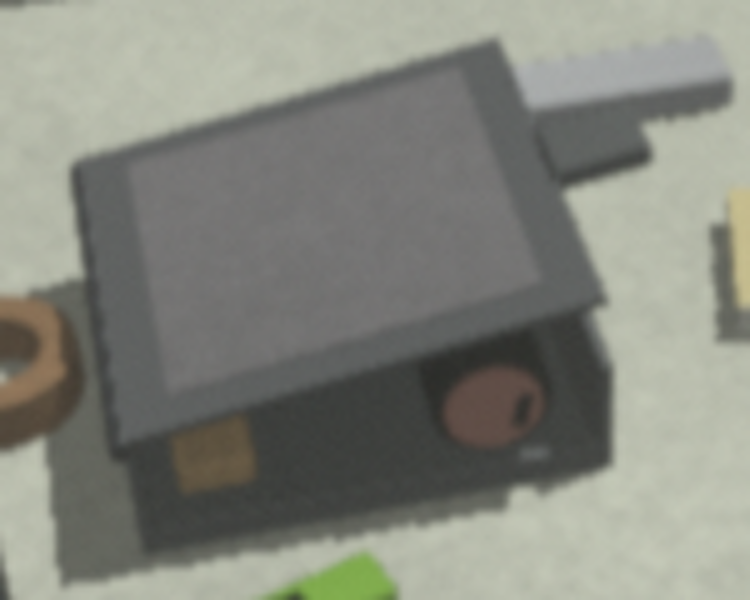

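View pics/c2.png

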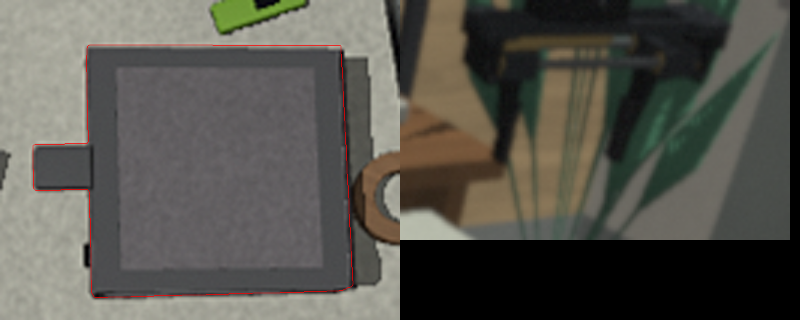

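```bash
cat > fit.py <<'E'
from h import *
from scipy.optimize import least_squares
np.set_printoptions(precision=4,suppress=True)
C={n:np.load(n+".npy",allow_pickle=True).item() for n in("scene","top")}
def T2W(p,q):
    c,s=np.cos(p[2]),np.sin(p[2]); return np.array([[c,-s,0],[s,c,0],[0,0,1]])@np.asarray(q,float)+[p[0],p[1],0]
def lid(th,q):
    c,s=np.cos(th),np.sin(th); return np.array([q[0],c*q[1]+s*q[2],-s*q[1]+c*q[2]])+[0,.09,.055]
E
python3 - <<'E'
from fit import *
t=lambda u,v:(v/2.667+175,u/2.667+285)
obs=[("scene",(245,336),"l",(-.085,-.18,.0025)),("scene",(193.4,314.6),"l",(.085,-.18,.005)),("scene",(218,230),"l",(.085,0,.0025)),("scene",(276,238.6),"l",(-.085,0,.0025)),
("scene",(216,345),"l",(-.015,-.219,.0025)),("scene",(278,337),"t",(-.085,-.09,0)),("scene",(295,244),"t",(-.085,.09,0)),
("top",t(88,46),"l",(-.085,-.18,.005)),("top",t(93,296),"l",(.085,-.18,.005)),("top",t(342,46),"l",(-.085,0,.005)),("top",t(351,288),"l",(.085,0,.005)),("top",t(33,146),"l",(-.015,-.219,.0085)),("top",t(34,189),"l",(.015,-.219,.0085))]
f=lambda p:np.concatenate([proj(C[n],T2W(p,lid(p[3],q) if k=="l" else q))-o for n,o,k,q in obs])
r=least_squares(f,[.53,-.1,3.15,.3],x_scale=[.01,.01,.05,.1],loss="soft_l1"); p=r.x
print(p,np.degrees(p[3])); print(f(p).reshape(-1,2).round(1).tolist()); np.save("tray.npy",p)
# drive end cap at box x=-.068
o,d=ray(C["scene"],(266.4,313.6),C["scene"]["cam_to_world"])
ci,si=np.cos(p[2]),np.sin(p[2]); W=np.array([[ci,si,0],[-si,ci,0],[0,0,1]])
for rc in[(266.4,313.6),(267,319.4)]:
    o,d=ray(C["scene"],rc,C["scene"]["cam_to_world"]); o=W@(o-[p[0],p[1],0]); d=W@d
    print("boxframe at x=-.068",o+d*(-.068-o[0])/d[0])
print("tab",T2W(p,lid(p[3],(0,-.2,.0025))),"hinge",T2W(p,(0,.09,.055)))
for n,rc in dict(notes=(245,260),hub=(314,286),greenstick=(176,382),fingerprint=(311,385),tape=(249,436)).items(): print(n,onz(C["top"],rc,.01))
E
```

```text
[ 0.5306 -0.1     3.1551  0.1404] 8.045343192298986
[[0.2, 0.0], [-1.2, -0.9], [-1.3, -0.4], [-2.5, -0.3], [0.4, 0.6], [-0.4, -0.2], [0.6, -1.2], [0.2, -0.6], [-1.5, -0.1], [0.1, -1.0], [-0.5, 0.5], [-0.2, -0.2], [0.1, -0.3]]
boxframe at x=-.068 [-0.068 -0.049  0.024]
boxframe at x=-.068 [-0.068  -0.0602  0.0196]
tab [0.5291 0.0077 0.0855] hinge [ 0.5318 -0.19    0.055 ]
notes [0.5285 0.1076 0.01  ]
hub [0.3922 0.0559 0.01  ]
greenstick [ 0.664  -0.1381  0.01  ]
fingerprint [ 0.3956 -0.1358  0.01  ]
tape [ 0.5144 -0.2389  0.01  ]
```

The orange drive-like thing at scene (209,178) / top (341,475) is a look-alike. The real drive is in the box: the end cap shows at scene (266,314), with its port facing the front wall and slightly down. The lid is at about 8°, and the tab is at world (0.529, 0.008, 0.086).

I'll turn the jaws along the hinge first.

```bash
python3 -m jog '[{"roll":0.145},{"roll":0.145},{"roll":0.145},{"roll":0.145},{"roll":0.145},{"roll":0.145},{"roll":0.145},{"roll":0.145}]'; python3 -m jog '[{"roll":0.14},{"tx":-4,"ty":2.5},{"tx":-4,"ty":2.5},{"tx":-4,"ty":2.5},{"tx":-4,"ty":2.5},{"tx":-4,"ty":2.5},{"tx":-4,"ty":2.5},{"tx":-4,"ty":2.5}]'; python3 -m jog '[{"tx":-4,"ty":2.5},{"tx":-4,"ty":2.5},{"tx":-4,"ty":2.5},{"tx":-4,"ty":2.5},{"tx":-4,"ty":2.5},{"tx":-4,"ty":2.5},{"tx":-4,"ty":2.5},{}]'
```

```text
$[0]: bad value
$[0]: bad value
$[0]: bad value
```

```bash
python3 -m jog '[{"tx":0,"ty":0,"tz":0,"roll":0.145,"jaw":1}]'
```

```text
time_s: 1.45
position: [0.1575, 0.6048, 0.2415]
tcp_rot: [[-0.92, 0.393, -0.0], [0.393, 0.92, -0.0], [-0.0, -0.0, -1.0]]
force: [0.0, 0.1, 0.2]
opening: 0.998
grasp_force: 0.0
```

```bash
python3 -m jog '[{"tx":0,"ty":0,"tz":0,"roll":0.145,"jaw":1},{"tx":0,"ty":0,"tz":0,"roll":0.145,"jaw":1},{"tx":0,"ty":0,"tz":0,"roll":0.145,"jaw":1},{"tx":0,"ty":0,"tz":0,"roll":0.145,"jaw":1},{"tx":0,"ty":0,"tz":0,"roll":0.145,"jaw":1},{"tx":0,"ty":0,"tz":0,"roll":0.145,"jaw":1},{"tx":0,"ty":0,"tz":0,"roll":0.145,"jaw":1},{"tx":0,"ty":0,"tz":0,"roll":0.14,"jaw":1}]'; python3 -m jog '[{"tx":-4,"ty":2.5,"tz":0,"roll":0,"jaw":1},{"tx":-4,"ty":2.5,"tz":0,"roll":0,"jaw":1},{"tx":-4,"ty":2.5,"tz":0,"roll":0,"jaw":1},{"tx":-4,"ty":2.5,"tz":0,"roll":0,"jaw":1},{"tx":-4,"ty":2.5,"tz":0,"roll":0,"jaw":1},{"tx":-4,"ty":2.5,"tz":0,"roll":0,"jaw":1},{"tx":-4,"ty":2.5,"tz":0,"roll":0,"jaw":1}]'; python3 -m jog '[{"tx":-4,"ty":2.5,"tz":0,"roll":0,"jaw":1},{"tx":-4,"ty":2.5,"tz":0,"roll":0,"jaw":1},{"tx":-4,"ty":2.5,"tz":0,"roll":0,"jaw":1},{"tx":-4,"ty":2.5,"tz":0,"roll":0,"jaw":1},{"tx":-4,"ty":2.5,"tz":0,"roll":0,"jaw":1},{"tx":-4,"ty":2.5,"tz":0,"roll":0,"jaw":1},{"tx":-4,"ty":2.5,"tz":0,"roll":0,"jaw":1},{"tx":-2,"ty":1,"tz":0,"roll":0,"jaw":1}]'
```

```text
time_s: 2.25
position: [0.1575, 0.6048, 0.2415]
tcp_rot: [[-0.01, 1.0, -0.0], [1.0, 0.01, -0.0], [-0.0, -0.0, -1.0]]
force: [0.5, 0.3, -0.6]
opening: 1.0
grasp_force: 0.0
time_s: 2.95
position: [0.3378, 0.3261, 0.2419]
tcp_rot: [[-0.016, 1.0, 0.001], [1.0, 0.016, 0.0], [0.0, 0.001, -1.0]]
force: [0.5, -0.3, 0.4]
opening: 1.002
grasp_force: 0.0
time_s: 3.75
position: [0.5297, 0.027, 0.2419]
tcp_rot: [[-0.013, 1.0, 0.003], [1.0, 0.013, -0.001], [-0.001, 0.003, -1.0]]
force: [0.3, -0.0, 0.4]
opening: 1.0
grasp_force: 0.0
```

```bash
python3 -m jog '[{"tx":-1.4,"ty":0,"tz":3.5,"roll":0,"jaw":0.8},{"tx":0,"ty":0,"tz":3.5,"roll":0,"jaw":0.8},{"tx":0,"ty":0,"tz":3.5,"roll":0,"jaw":0.8},{"tx":0,"ty":0,"tz":2.5,"roll":0,"jaw":0.8},{"tx":0,"ty":0,"tz":0.5,"roll":0,"jaw":0.8},{"tx":0,"ty":0,"tz":0,"roll":0,"jaw":0.8}]'
python3 - <<'E'
from h import *
s=read_state(); print(s["position"])
for n in("scene","wrist"):
    c=capture(n); save(n+"2",cv2.resize(c["img"][130:310,180:420],None,fx=3,fy=3) if n=="scene" else c["img"])
a=cv2.imread("pics/scene2.png");b=cv2.resize(cv2.imread("pics/wrist2.png"),(640,480))
o=np.zeros((600,800,3),np.uint8); o[:360,:480]=cv2.resize(a,(480,360)); o[360:,:320]=cv2.resize(b,(320,240)); cv2.imwrite("pics/s2.png",o)
E
```

```text
time_s: 4.35
position: [0.5268, 0.0167, 0.1061]
tcp_rot: [[-0.016, 1.0, -0.001], [1.0, 0.016, 0.0], [0.0, -0.001, -1.0]]
force: [-1.1, 0.2, -0.4]
opening: 0.8
grasp_force: 0.0
[0.52679957 0.01667766 0.10610698]
```

View pics/s2.png

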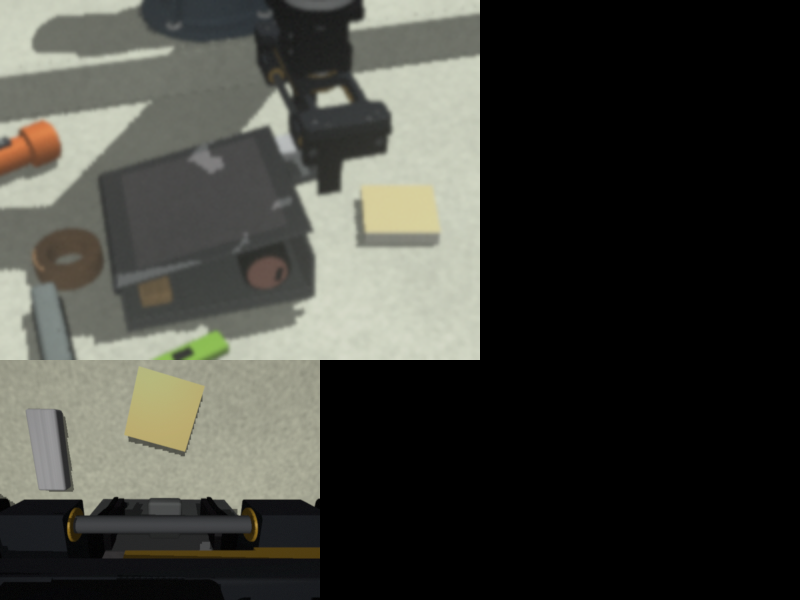

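```bash
python3 -m jog '[{"tx":-0.4,"ty":0.2,"tz":1.2,"roll":0,"jaw":0.8},{"tx":0,"ty":0,"tz":0,"roll":0,"jaw":0.5},{"tx":0,"ty":0,"tz":0,"roll":0,"jaw":0.2},{"tx":0,"ty":0,"tz":0,"roll":0,"jaw":0.2},{"tx":0,"ty":0,"tz":0,"roll":0,"jaw":0.2},{"tx":0,"ty":0,"tz":0,"roll":0,"jaw":0.2},{"tx":0,"ty":0,"tz":0,"roll":0,"jaw":0.2},{"tx":0,"ty":0,"tz":0,"roll":0,"jaw":0.2}]'
```

```text
time_s: 5.25
position: [0.5297, 0.0127, 0.0947]
tcp_rot: [[-0.016, 1.0, 0.001], [1.0, 0.016, 0.0], [0.0, 0.001, -1.0]]
force: [1.0, 0.7, -1.0]
opening: 0.341
grasp_force: 30.0
```

```bash
python3 -m jog '[{"tx":-0.2,"ty":0,"tz":-1.1,"roll":0,"jaw":0.2},{"tx":-0.26,"ty":0,"tz":-1.1,"roll":0,"jaw":0.2},{"tx":-0.36,"ty":0,"tz":-1.2,"roll":0,"jaw":0.2},{"tx":-0.43,"ty":0,"tz":-1.17,"roll":0,"jaw":0.2},{"tx":-0.51,"ty":0,"tz":-1.15,"roll":0,"jaw":0.2},{"tx":-0.57,"ty":0,"tz":-1.1,"roll":0,"jaw":0.2},{"tx":-0.65,"ty":0,"tz":-1.08,"roll":0,"jaw":0.2},{"tx":-0.7,"ty":0,"tz":-1.04,"roll":0,"jaw":0.2}]'; python3 -m jog '[{"tx":-0.77,"ty":0,"tz":-1,"roll":0,"jaw":0.2},{"tx":-0.82,"ty":0,"tz":-0.93,"roll":0,"jaw":0.2},{"tx":-0.62,"ty":0,"tz":-0.64,"roll":0,"jaw":0.2},{"tx":-0.66,"ty":0,"tz":-0.61,"roll":0,"jaw":0.2},{"tx":0,"ty":0,"tz":0,"roll":0,"jaw":0.2},{"tx":0,"ty":0,"tz":0,"roll":0,"jaw":0.2}]'
cat > lidang.py <<'E'
from fit import *
p=np.load("tray.npy")
for n in("top","scene"):
    c=capture(n); C[n]["img"]=c["img"]; l=landmark_of(n,"lid_tab"); 
    for d in l[:2]:
        pt=d["point"]; ths=np.linspace(.1,1.1,1001); e=[np.hypot(*(proj(C[n],T2W(p,lid(t,(0,-.2,.0025))))-pt)) for t in ths]; i=np.argmin(e); print(n,d["p"],np.round(pt,1),"deg",np.degrees(ths[i]).round(1),"err px",round(e[i],1))
E
python3 lidang.py
```

```text
time_s: 6.05
position: [0.53, -0.0256, 0.185]
tcp_rot: [[-0.016, 1.0, 0.002], [1.0, 0.016, -0.002], [-0.002, 0.002, -1.0]]
force: [3.4, -5.0, -9.4]
opening: 0.345
grasp_force: 30.0
time_s: 6.65
position: [0.5302, -0.0544, 0.2167]
tcp_rot: [[-0.015, 1.0, 0.002], [1.0, 0.015, -0.002], [-0.002, 0.002, -1.0]]
force: [3.0, -3.7, -5.4]
opening: 0.341
grasp_force: 30.0
scene 0.89 [164.7 297.2] deg 48.5 err px 0.4
```

```bash
python3 -m jog '[{"tx":-0.54,"ty":0,"tz":-0.46,"roll":0,"jaw":0.2},{"tx":-0.57,"ty":0,"tz":-0.44,"roll":0,"jaw":0.2},{"tx":-0.57,"ty":0,"tz":-0.42,"roll":0,"jaw":0.2},{"tx":0,"ty":0,"tz":0,"roll":0,"jaw":0.2},{"tx":0,"ty":0,"tz":0,"roll":0,"jaw":0.2},{"tx":0,"ty":0,"tz":0,"roll":0,"jaw":0.2}]'; python3 lidang.py
```

```text
time_s: 7.45
position: [0.5304, -0.0704, 0.2295]
tcp_rot: [[-0.016, 1.0, 0.001], [1.0, 0.016, -0.001], [-0.001, 0.001, -1.0]]
force: [3.0, -3.9, -3.9]
opening: 0.34
grasp_force: 30.0
scene 0.8 [159.9 287.1] deg 54.5 err px 0.0
```

```bash
python3 -m jog '[{"tx":0,"ty":0,"tz":0,"roll":0,"jaw":0.55},{"tx":0,"ty":0,"tz":0,"roll":0,"jaw":0.55},{"tx":0,"ty":0,"tz":0,"roll":0,"jaw":0.55},{"tx":0,"ty":0,"tz":-2,"roll":0,"jaw":0.55},{"tx":0,"ty":0,"tz":-3,"roll":0,"jaw":0.55},{"tx":1,"ty":0,"tz":-3,"roll":0,"jaw":1},{"tx":4,"ty":0,"tz":0,"roll":0,"jaw":1},{"tx":4,"ty":0,"tz":0,"roll":0,"jaw":1}]'; python3 -m jog '[{"tx":4,"ty":0,"tz":0,"roll":0,"jaw":1},{"tx":0,"ty":0,"tz":0,"roll":0,"jaw":1}]';python3 lidang.py; python3 -c "
from rig import *
print(read_state()['joint_positions'])"
```

```text
time_s: 8.45
position: [0.529, 0.0209, 0.3105]
tcp_rot: [[-0.014, 1.0, 0.002], [1.0, 0.014, -0.0], [-0.0, 0.002, -1.0]]
force: [-0.2, 0.4, -1.3]
opening: 0.739
grasp_force: 0.0
time_s: 8.65
position: [0.5267, 0.0648, 0.3093]
tcp_rot: [[-0.022, 1.0, -0.001], [1.0, 0.022, 0.002], [0.002, -0.001, -1.0]]
force: [0.0, -0.2, -0.0]
opening: 0.917
grasp_force: 0.0
top 0.88 [226.3 356. ] deg 54.5 err px 2.8
scene 0.74 [161.2 289.9] deg 52.9 err px 0.0
scene 0.4 [242.3 308.3] deg 5.7 err px 36.0
[-5.58315171e+00  1.85589590e+01  9.05664981e+01 -3.13455922e-02
  7.08909592e+01 -6.47514661e+00]
```

```bash
python3 -m jog '[{"tx":0,"ty":0,"tz":0,"roll":-0.145,"jaw":1},{"tx":0,"ty":0,"tz":0,"roll":-0.145,"jaw":1},{"tx":0,"ty":0,"tz":0,"roll":-0.145,"jaw":1},{"tx":0,"ty":0,"tz":0,"roll":-0.145,"jaw":1},{"tx":0,"ty":0,"tz":0,"roll":-0.145,"jaw":1},{"tx":0,"ty":0,"tz":0,"roll":-0.145,"jaw":1},{"tx":0,"ty":0,"tz":0,"roll":-0.145,"jaw":1},{"tx":0,"ty":0,"tz":0,"roll":-0.145,"jaw":1}]'; python3 -m jog '[{"tx":0,"ty":0,"tz":0,"roll":-0.145,"jaw":1},{"tx":0,"ty":0,"tz":0,"roll":-0.145,"jaw":1},{"tx":0,"ty":0,"tz":0,"roll":-0.12,"jaw":1},{"tx":0,"ty":0,"tz":0,"roll":0,"jaw":1}]'
python3 - <<'E'
from fit import *
c=capture("scene"); save("scene3",cv2.resize(c["img"][140:300,200:360],(600,600),interpolation=cv2.INTER_CUBIC))
for t in("drive","slider"):
    print(t,[(d["p"],np.round(d["point"],1)) for d in landmark_of("scene",t)])
E
```

```text
time_s: 9.65
position: [0.5283, 0.0587, 0.3089]
tcp_rot: [[-0.924, 0.381, -0.001], [0.381, 0.924, -0.0], [0.0, -0.0, -1.0]]
force: [0.1, 0.0, 1.3]
opening: 1.001
grasp_force: 0.0
time_s: 10.05
position: [0.5284, 0.0589, 0.3089]
tcp_rot: [[-1.0, -0.013, -0.0], [-0.013, 1.0, -0.0], [0.0, -0.0, -1.0]]
force: [0.1, -0.4, -0.0]
opening: 1.001
grasp_force: 0.0
drive [(0.95, array([245.3, 305.7])), (0.64, array([209.1, 177.3])), (0.18, array([309., 277.]))]
slider [(0.64, array([243.6, 305.8])), (0.56, array([209.4, 181.2]))]
```

View pics/scene3.png

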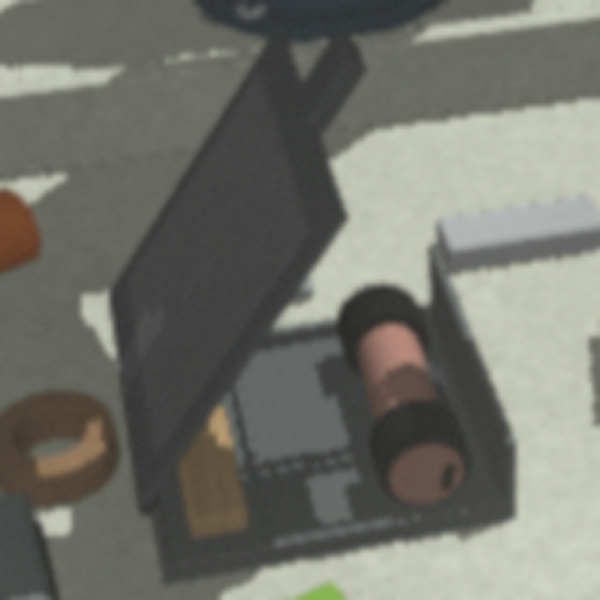

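```bash
python3 -m jog '[{"tx":0,"ty":0,"tz":4,"roll":0,"jaw":1},{"tx":0,"ty":0,"tz":4,"roll":0,"jaw":1},{"tx":0,"ty":0,"tz":4,"roll":0,"jaw":1},{"tx":0,"ty":0,"tz":4,"roll":0,"jaw":1},{"tx":0,"ty":0,"tz":4,"roll":0,"jaw":1},{"tx":0,"ty":0,"tz":3,"roll":0,"jaw":1},{"tx":0,"ty":0,"tz":0,"roll":0,"jaw":1},{"tx":0,"ty":0,"tz":0,"roll":0,"jaw":1}]'
cat > drv.py <<'E'
from fit import *
import sys
p=np.load("tray.npy"); ci,si=np.cos(p[2]),np.sin(p[2]); W=np.array([[ci,si,0],[-si,ci,0],[0,0,1]])
def bz(rc,z): return W@(onz(C["scene"],rc,z)-[p[0],p[1],0])
def bx(rc,x):
    o,d=ray(C["scene"],rc,C["scene"]["cam_to_world"]); o=W@(o-[p[0],p[1],0]); d=W@d; return o+d*(x-o[0])/d[0]
E
python3 - <<'E'
from drv import *
print(bz((245.3,305.7),.028), bx((266.1,313.3),-.068),bx((266.7,319.5),-.068))
E
```

```text
time_s: 11.0
position: [0.5285, 0.0601, 0.079]
tcp_rot: [[-1.0, -0.014, -0.001], [-0.014, 1.0, 0.0], [0.001, 0.0, -1.0]]
force: [-0.4, -0.4, 0.9]
opening: 0.998
grasp_force: 0.0
[-0.0095 -0.047   0.028 ] [-0.068  -0.0485  0.0249] [-0.068  -0.0605  0.0203]
```

```bash
python3 -m jog '[{"tx":-0.8,"ty":-1.2,"tz":0,"roll":0,"jaw":1},{"tx":0,"ty":-1.2,"tz":0,"roll":0,"jaw":1},{"tx":0,"ty":-1.2,"tz":0,"roll":0,"jaw":1},{"tx":0,"ty":0,"tz":0.7,"roll":0,"jaw":1},{"tx":0,"ty":0,"tz":0.7,"roll":0,"jaw":1},{"tx":0,"ty":0,"tz":0.7,"roll":0,"jaw":1},{"tx":0,"ty":0,"tz":0,"roll":0,"jaw":1}]'
cat > look.py <<'E'
from drv import *
c=capture("scene"); n=sys.argv[1]; print([(d["p"],np.round(bz(d["point"],.028),4)) for d in landmark_of("scene","drive") if d["point"][1]>240][:2],[(d["p"],np.round(d["point"],1)) for d in landmark_of("scene","slider") if d["point"][1]>240][:2])
save(n,cv2.resize(c["img"][150:300,220:380],(800,600) if 0 else (640,600),interpolation=cv2.INTER_CUBIC))
E
python3 look.py s4
```

```text
time_s: 11.7
position: [0.5356, 0.0249, 0.0566]
tcp_rot: [[-1.0, -0.015, -0.003], [-0.015, 1.0, 0.001], [0.003, 0.001, -1.0]]
force: [-0.9, 0.5, 0.2]
opening: 0.999
grasp_force: 0.0
[(0.91, array([ 0.0037, -0.0481,  0.028 ]))] [(0.95, array([243.9, 305. ]))]
```

View pics/s4.png

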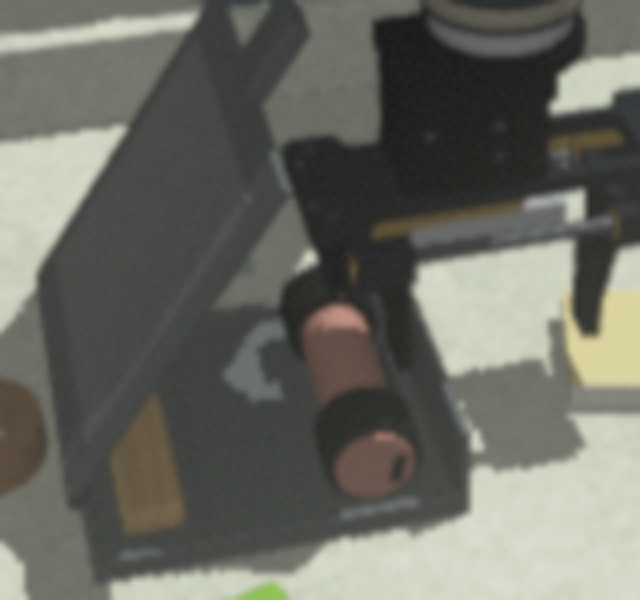

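```bash
python3 -m jog '[{"tx":0,"ty":-0.25,"tz":0,"roll":0,"jaw":1},{"tx":0,"ty":-0.25,"tz":0,"roll":0,"jaw":1},{"tx":0,"ty":-0.25,"tz":0,"roll":0,"jaw":1},{"tx":0,"ty":-0.25,"tz":0,"roll":0,"jaw":1},{"tx":0,"ty":-0.25,"tz":0,"roll":0,"jaw":1},{"tx":0,"ty":0,"tz":0,"roll":0,"jaw":1},{"tx":0,"ty":0,"tz":0,"roll":0,"jaw":1}]'
python3 look.py s5
```

```text
time_s: 12.55
position: [0.5372, 0.0119, 0.0587]
tcp_rot: [[-1.0, -0.015, 0.001], [-0.015, 1.0, 0.0], [-0.001, 0.0, -1.0]]
force: [-0.5, 1.7, 5.3]
opening: 0.999
grasp_force: 2.5
[(0.66, array([-0.0117, -0.038 ,  0.028 ]))] [(0.71, array([245.5, 305.8]))]
```

```bash
python3 -m jog '[{"tx":0,"ty":-0.25,"tz":0,"roll":0,"jaw":1},{"tx":0,"ty":-0.25,"tz":0,"roll":0,"jaw":1},{"tx":0,"ty":-0.25,"tz":0,"roll":0,"jaw":1},{"tx":0,"ty":0,"tz":0,"roll":0,"jaw":1}]'
python3 look.py s6
```

```text
time_s: 13.1
position: [0.5373, 0.005, 0.0603]
tcp_rot: [[-1.0, -0.015, 0.001], [-0.015, 1.0, 0.0], [-0.001, 0.0, -1.0]]
force: [-2.8, 5.0, 18.8]
opening: 1.003
grasp_force: 8.9
[(0.97, array([-0.0032, -0.0398,  0.028 ]))] [(0.62, array([246.4, 303.3])), (0.42, array([306.1, 276.1]))]
```

View pics/s6.png

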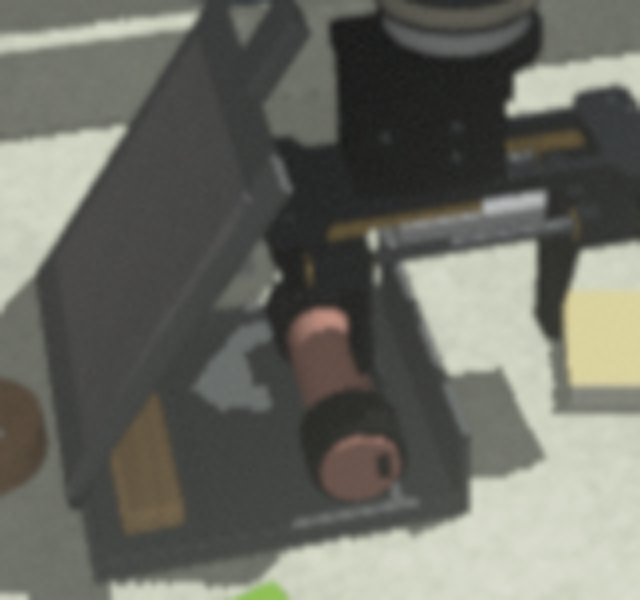

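```bash
python3 -m jog '[{"tx":0,"ty":0,"tz":-0.7,"roll":0,"jaw":1},{"tx":0,"ty":0,"tz":-0.7,"roll":0,"jaw":1},{"tx":0,"ty":1,"tz":0,"roll":0,"jaw":1},{"tx":0,"ty":1.1,"tz":0,"roll":0,"jaw":1},{"tx":0,"ty":0,"tz":0.5,"roll":0,"jaw":1},{"tx":0,"ty":0,"tz":0,"roll":0,"jaw":1},{"tx":0,"ty":0,"tz":0,"roll":0,"jaw":1}]'
python3 look.py s7
```

```text
time_s: 13.95
position: [0.5364, 0.0257, 0.0663]
tcp_rot: [[-1.0, -0.016, -0.001], [-0.016, 1.0, 0.0], [0.001, 0.0, -1.0]]
force: [0.2, -0.3, 0.1]
opening: 0.999
grasp_force: 0.0
[(0.83, array([-0.0122, -0.034 ,  0.028 ]))] [(0.64, array([245.4, 306.6]))]
```

```bash
cat > cap.py <<'E'
from drv import *
c=capture("scene"); im=c["img"].astype(int); r0,c0=245,285
s=im[r0:290,c0:340]; m=((s[:,:,0]-s[:,:,2])>18).astype(np.uint8)
n,l,st,ce=cv2.connectedComponentsWithStats(m); i=1+np.argmax([ (st[k,4] if ce[k][1]>8 else 0) for k in range(1,n)])
ys,xs=np.nonzero(l==i); h=cv2.convexHull(np.stack([xs,ys],1).astype(np.int32)); hm=np.zeros_like(m); cv2.fillConvexPoly(hm,h,1)
e=cv2.fitEllipse(h); ctr=(e[0][1]+r0,e[0][0]+c0)
g=s.sum(2); er=cv2.erode(hm,np.ones((3,3),np.uint8)); med=np.median(g[er>0]); w=np.clip(med*.85-g,0,None)*(er>0); w=w*1.0
yy,xx=np.mgrid[:s.shape[0],:s.shape[1]]
print("cap",np.round(ctr,1),"size",np.round(e[1],1),"box",bx(ctr,-.072).round(4))
if w.sum()>0:
    pr=((w*yy).sum()/w.sum()+r0,(w*xx).sum()/w.sum()+c0); d=bx(pr,-.072)-bx(ctr,-.072); print("port",np.round(pr,1),"off mm",(d*1000).round(1),"elev deg from front",np.degrees(np.arctan2(d[2],-d[1])).round(1))
E
python3 cap.py
python3 -m jog '[{"tx":0,"ty":0,"tz":0.7,"roll":0,"jaw":1},{"tx":0,"ty":0,"tz":0.7,"roll":0,"jaw":1},{"tx":0,"ty":0,"tz":0.6,"roll":0,"jaw":1},{"tx":0,"ty":0,"tz":0,"roll":0,"jaw":1},{"tx":0,"ty":0,"tz":0,"roll":0,"jaw":1}]';python3 cap.py
```

```text
cap [266.3 309.6] size [15.1 20.1] box [-0.072  -0.0406  0.0302]
port [265.9 315.3] off mm [  0.  -10.9  -1.7] elev deg from front -8.8
time_s: 14.65
position: [0.5365, 0.0255, 0.0465]
tcp_rot: [[-1.0, -0.015, -0.001], [-0.015, 1.0, 0.0], [0.001, 0.0, -1.0]]
force: [-0.1, -0.2, -0.4]
opening: 1.001
grasp_force: 0.0
cap [266.4 309.5] size [14.9 20.1] box [-0.072  -0.0403  0.0298]
port [265.9 315.3] off mm [  0.  -11.1  -1.3] elev deg from front -6.6
```

```bash
python3 -m jog '[{"tx":0,"ty":-0.25,"tz":0.2,"roll":0,"jaw":1},{"tx":0,"ty":-0.25,"tz":0.2,"roll":0,"jaw":1},{"tx":0,"ty":-0.25,"tz":0,"roll":0,"jaw":1},{"tx":0,"ty":-0.25,"tz":0,"roll":0,"jaw":1},{"tx":0,"ty":-0.25,"tz":0,"roll":0,"jaw":1},{"tx":0,"ty":-0.25,"tz":0,"roll":0,"jaw":1},{"tx":0,"ty":0,"tz":0,"roll":0,"jaw":1}]';python3 cap.py
```

```text
time_s: 15.4
position: [0.5371, 0.0101, 0.043]
tcp_rot: [[-1.0, -0.015, 0.0], [-0.015, 1.0, -0.0], [-0.0, -0.0, -1.0]]
force: [0.4, -0.2, 0.3]
opening: 1.0
grasp_force: 0.0
cap [267.3 304. ] size [15.  20.5] box [-0.072  -0.0298  0.0302]
port [265.1 308.9] off mm [ 0.  -9.4  3.2] elev deg from front 18.9
```

```bash
python3 -m jog '[{"tx":0,"ty":-0.25,"tz":0,"roll":0,"jaw":1},{"tx":0,"ty":-0.25,"tz":0,"roll":0,"jaw":1},{"tx":0,"ty":-0.25,"tz":0,"roll":0,"jaw":1},{"tx":0,"ty":-0.25,"tz":0,"roll":0,"jaw":1},{"tx":0,"ty":-0.25,"tz":0,"roll":0,"jaw":1},{"tx":0,"ty":0,"tz":0,"roll":0,"jaw":1}]';python3 cap.py; python3 lidang.py
```

```text
time_s: 16.05
position: [0.5373, -0.0024, 0.043]
tcp_rot: [[-1.0, -0.015, 0.0], [-0.015, 1.0, -0.0], [-0.0, -0.0, -1.0]]
force: [0.9, 0.6, -0.5]
opening: 0.998
grasp_force: 0.0
cap [267.9 299.7] size [15.5 20. ] box [-0.072  -0.0215  0.0306]
port [265.1 303.4] off mm [ 0.  -7.4  5.5] elev deg from front 36.6
top 0.75 [224.8 354.4] deg 53.9 err px 1.0
scene 0.73 [157.8 284.9] deg 56.0 err px 1.0
```

```bash
python3 -m jog '[{"tx":0,"ty":-0.2,"tz":0.1,"roll":0,"jaw":1},{"tx":0,"ty":-0.2,"tz":0.1,"roll":0,"jaw":1},{"tx":0,"ty":-0.2,"tz":0,"roll":0,"jaw":1},{"tx":0,"ty":-0.2,"tz":0,"roll":0,"jaw":1},{"tx":0,"ty":-0.2,"tz":0,"roll":0,"jaw":1},{"tx":0,"ty":0,"tz":0,"roll":0,"jaw":1}]';python3 cap.py; python3 lidang.py; python3 look.py s8
```

```text
time_s: 16.9
position: [0.5374, -0.0124, 0.0409]
tcp_rot: [[-1.0, -0.015, 0.0], [-0.015, 1.0, -0.0], [-0.0, -0.0, -1.0]]
force: [-0.4, 0.3, 0.1]
opening: 1.001
grasp_force: 0.0
cap [268.8 295.5] size [15.3 20.2] box [-0.072  -0.0136  0.0305]
port [265.3 297.3] off mm [ 0.  -3.9  8. ] elev deg from front 64.2
top 0.87 [225.6 356. ] deg 54.6 err px 2.1
scene 0.59 [159.1 286.6] deg 54.9 err px 0.5
scene 0.37 [241.6 234.7] deg 63.0 err px 94.9
[(0.68, array([ 0.0003, -0.0097,  0.028 ]))] [(0.9, array([247.6, 288.6]))]
```

View pics/s8.png

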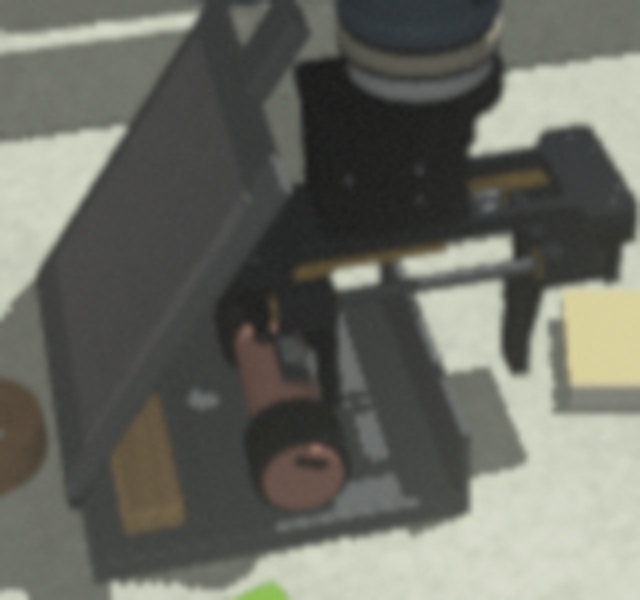

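```bash
python3 -m jog '[{"tx":0,"ty":-0.2,"tz":0,"roll":0,"jaw":1},{"tx":0,"ty":-0.2,"tz":0,"roll":0,"jaw":1},{"tx":0,"ty":-0.2,"tz":0,"roll":0,"jaw":1},{"tx":0,"ty":-0.15,"tz":0,"roll":0,"jaw":1},{"tx":0,"ty":-0.1,"tz":0,"roll":0,"jaw":1},{"tx":0,"ty":0,"tz":0,"roll":0,"jaw":1}]';python3 cap.py; python3 lidang.py
```

```text
time_s: 17.9
position: [0.5375, -0.0207, 0.041]
tcp_rot: [[-1.0, -0.015, 0.0], [-0.015, 1.0, -0.0], [-0.0, -0.0, -1.0]]
force: [0.2, -0.5, -0.6]
opening: 0.999
grasp_force: 0.0
cap [269.3 291.9] size [15.2 20.3] box [-0.072  -0.0069  0.0308]
port [265.9 291.8] off mm [ 0.  -0.2  8.6] elev deg from front 88.6
top 0.59 [224.1 355.6] deg 54.5 err px 0.5
scene 0.55 [159.9 288.8] deg 53.7 err px 0.7
```

```bash
python3 -m jog '[{"tx":0,"ty":0.3,"tz":0,"roll":0,"jaw":1},{"tx":0,"ty":1,"tz":0,"roll":0,"jaw":1},{"tx":0,"ty":1.2,"tz":0,"roll":0,"jaw":1},{"tx":0,"ty":1,"tz":-1,"roll":0,"jaw":1},{"tx":0,"ty":0,"tz":-2,"roll":0,"jaw":1},{"tx":0,"ty":0,"tz":-1.3,"roll":0,"jaw":1},{"tx":0,"ty":0,"tz":0,"roll":0,"jaw":1}]';python3 -m jog '[{"tx":0,"ty":2,"tz":0,"roll":0,"jaw":1},{"tx":0,"ty":3,"tz":0,"roll":0,"jaw":1},{"tx":0,"ty":3,"tz":0,"roll":0,"jaw":1},{"tx":0,"ty":2,"tz":-2,"roll":0,"jaw":1},{"tx":0,"ty":0,"tz":-4,"roll":0,"jaw":1},{"tx":0,"ty":0,"tz":-4,"roll":0,"jaw":1},{"tx":0,"ty":0,"tz":-4,"roll":0,"jaw":1},{"tx":0,"ty":0,"tz":0,"roll":0,"jaw":1}]'
python3 cap.py; python3 lidang.py; python3 - <<'E'
from h import *
c=capture("scene"); save("s9",cv2.resize(c["img"][225:295,260:340],(800,700)[:2] if 0 else (680,595),interpolation=cv2.INTER_CUBIC))
E
```

```text
time_s: 18.85
position: [0.5384, 0.0149, 0.0862]
tcp_rot: [[-1.0, -0.016, 0.005], [-0.016, 1.0, -0.001], [-0.005, -0.001, -1.0]]
force: [-0.1, -0.3, -0.5]
opening: 0.998
grasp_force: 0.0
time_s: 19.65
position: [0.5389, 0.1148, 0.2292]
tcp_rot: [[-1.0, -0.016, 0.012], [-0.016, 1.0, 0.0], [-0.012, -0.0, -1.0]]
force: [1.2, 0.7, -0.8]
opening: 1.0
grasp_force: 0.0
cap [269.6 291.7] size [15.2 19.9] box [-0.072  -0.0064  0.0301]
port [265.9 291.9] off mm [ 0.  -0.8  9.3] elev deg from front 85.1
top 0.81 [225.2 357.8] deg 55.6 err px 2.0
top 0.64 [174.9 383.4] deg 63.0 err px 47.6
scene 0.56 [160.5 286.8] deg 54.5 err px 0.7
```

View pics/s9.png

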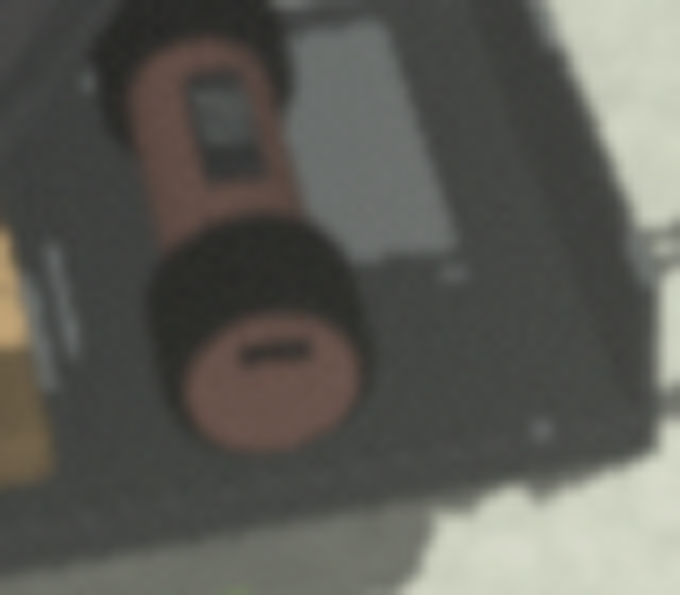

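```bash
python3 - <<'E'
from drv import *
print("obs slider col 286.5 row 239.4; port off px obs", )
for xd in(-.004,-.007):
  for e in(75,80,85,90,95):
    a=np.radians(e); f=lambda x,r:proj(C["scene"],T2W(p,(x,-.0066-r*np.cos(a),.028+r*np.sin(a))))
    u=np.array([0,np.sin(a),np.cos(a)])*.004; b=np.array([xd-.068,-.0066-.011*np.cos(a),.028+.011*np.sin(a)])
    t=proj(C["scene"],T2W(p,b-u))-proj(C["scene"],T2W(p,b+u))
    print(xd,e,"slider",f(xd,.0225).round(1),"cap",f(xd-.068,0).round(1),"port slope",np.degrees(np.arctan2(-t[0],t[1])).round(1))
E
```

```text
obs slider col 286.5 row 239.4; port off px obs
-0.004 75 slider [238.2 287.3] cap [270.4 291.9] port slope -0.7
-0.004 80 slider [238.2 286.4] cap [270.4 291.9] port slope 3.1
-0.004 85 slider [238.2 285.4] cap [270.4 291.9] port slope 6.8
-0.004 90 slider [238.4 284.4] cap [270.4 291.9] port slope 10.4
-0.004 95 slider [238.6 283.4] cap [270.4 291.9] port slope 14.0
-0.007 75 slider [239.1 287.6] cap [271.5 292.2] port slope -0.7
-0.007 80 slider [239.1 286.6] cap [271.5 292.2] port slope 3.1
-0.007 85 slider [239.2 285.6] cap [271.5 292.2] port slope 6.8
-0.007 90 slider [239.3 284.7] cap [271.5 292.2] port slope 10.4
-0.007 95 slider [239.5 283.7] cap [271.5 292.2] port slope 14.0
```

```bash
python3 cap.py; python3 -c "
from rig import *
print(hand_in())"
```

```text
cap [269.7 291.7] size [15.1 19.6] box [-0.072  -0.0063  0.03  ]
port [265.9 291.9] off mm [ 0.  -0.9  9.4] elev deg from front 84.6
the job is handed in; nothing more can be done
None
```

I handed the job in; no verdict came back. By my camera measurements the lid stands at about 54–55°, the drive rests on the bay floor with its slider about 5–8° short of straight up, and the arm is clear. I did not re-measure the other things in the drawer at the end.

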